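# Press the pump cover under the leaf spring of the loading nest

### The arm

A 6-joint arm with a two-finger parallel gripper is mounted at the origin on the work surface. World frame = base frame: x ahead of the robot, y to its left, z up, the work surface at z = 0. Lengths are in m, angles in degrees, forces in N, time in s.
With the tool pointing down it reaches from about 0.4 to 0.825 m from the base axis. Payload 7 kg.
Tool frame: the origin (TCP) lies midway between the tips of the shut fingers; the grasp point (between the pads) lies r.grip_depth behind it (r.grip_depth is the distance from the TCP to the grasp point, in m); z points along the fingers, y is the line along which they close (so a half turn about z gives the same grasp; the last joint's range is limited). The gripper opens to 88 mm and grips with 3 to 60 N. Pads are 19 mm wide; open, the fingers measure 130 mm over their backs; the gripper's body (78 mm by 193 mm) begins 47 mm behind the grasp point.
Start: joints at [16.507, 20.546, 0.682, 0, -70.136, -16.507], TCP at [0.675, -0, 0.227] pointing down, gripper open.
Joint ranges: [-176.03, 176.03], [-82.01, 121.73], [-58.28, 71.71], [-173.87, 95.51], [-174.79, -0.11], [-173.66, 173.66]. Speed limits (degrees/s): [136.94, 136.94, 172.46, 180, 180, 180].

### API

Orientations are given as [roll, pitch, yaw] about the fixed x, y, z axes, in that order (R = Rz(yaw) Ry(pitch) Rx(roll)).
In Python, from plant import r, vision, job, get_state gives the robot as it stands (r), with the cameras (vision), the readings as plain functions and the job (job).
- The arm moves only by the tool drive_effector, called after "Call:" as name([rows], argument=value, ...), one row to a line, values as JSON. Schema: {"type":"object","properties":{"rows":{"type":"array","items":{"type":"object","properties":{"tx":{"type":"number"},"ty":{"type":"number"},"tz":{"type":"number"},"wx":{"type":"number"},"wy":{"type":"number"},"wz":{"type":"number"}},"additionalProperties":false},"minItems":1,"maxItems":12},"jaw":{"type":"number"},"squeeze":{"type":"number"},"only":{"type":"string"},"quiet":{"type":"boolean"},"lines":{"type":"string"}},"required":["rows"],"additionalProperties":false}. rows is a list of rows, 1 to 12 of them, each an object with the fields tx, ty, tz (the shift in a scale on which 1.0 is 50 cm), wx, wy, wz (a rotation vector in fractions of the full range, 1 being 120 degrees); a field left out counts as zero; each row is the pose to reach, as a shift and turn from the pose commanded when the call began, along the tool's axes at that moment; what a row does not reach only later rows make up. A row lasts 1/12 s, in which the tool goes at most 0.0417 m and 7.16 degrees, less where a joint would pass 70% of its speed; a pose out of reach is approached as far as the arm can. jaw is the finger opening in m, set as the call begins (left out keeps the last). The fingers move at their own pace and stop on an object; squeeze is the grip in N (left out, the last holds). Time passes only in rows, so rows that do not move let the fingers close. The tool returns the time, the measured TCP pose, the force, the opening and the grip force at its end. only (a regular expression) keeps the lines of the reply that match it, lines (a string "A,B") keeps lines A to B, and quiet returns only ok. No shift or turn number may pass 1 either way. Input that does not fit is refused with a message, and nothing moves.
- get_state(): the state, without advancing time (a new reading comes with each control period).
- vision.capture(name): name is "scene" or "side" or "wrist"; returns a dict with "frame" (420x560x3 uint8, red, green, blue), "z_map" (420x560 float32, m along the optical axis (not along the pixel's ray), 0 where there is no reading), "fx", "fy", "cx", "cy" (pixels), "cam_to_world" (4x4, takes a point from camera to world coordinates). Camera axes: x right, y down, z forward; pixel columns grow to the right and rows downward; lengths in m; the calibration is good to about 2 mm. A picture is of the moment at which its call begins.
- job.close_job(): hands the job in; it is judged then, once.
The state is a dict: "time_s": time; "joints": joint angles; "qd": joint speeds; "joint_torque": joint torques, N m; "tcp_pos": TCP position; "eef_rot": TCP orientation; "contact_force": force on the tool from outside, world axes, zero at the start; "moment": the same for the moment, N m; "gripper_width": finger opening in m; "gripper_force": force on a finger pad.
Only numpy, scipy, OpenCV 4.12 (cv2) and the standard library are available. Lean on these libraries where they do the work, as an engineer would, in place of code of your own. Each camera call takes 0.05 s, during which the arm holds its last target. There are 200 camera calls.

### The job

Load the aluminium cover plate into the nest using fingertips only: press it down hard on its flat rear half so that the sprung bed sinks, and while still pressing slide it along the lane under the leaf spring until its front edge is fully home against the brass stops, then take your hand away so that the spring keeps it there. Never lift or tip the cover, do not touch the leaf spring, and leave everything else where it stands.

Things in the scene. Friction and masses are not known exactly. Their poses are not given: they have to be found in the camera images.
- cover: Loose aluminium cover, 84 (x) x 120 (y) x 8 mm, about 0.3 kg, flat on the sprung bed. Origin: centre of the underside. +y points to its front edge, which goes under the spring. A cross rib 66 wide, 9 long, 6 mm high is centred at y = -4 mm; the flat rear half for the fingertips is y = -9 to -60 mm. Rust-brown patch on the front half. Oiled: friction on bed, rails, spring about 0.2.
- cover_pad (a point): Point on the cover's top face (8 mm above its underside) in the middle of the flat rear half, at cover x = 0, y = -33 mm: a good place to press. The fingertips may slip forward on the smooth top until they bear on the rib, which then drives the cover while they press; pushing it under the spring takes about 15 N along the lane.
- cover_front (a point): Middle of the lower front edge of the cover, at cover x = 0, y = +60 mm, z = 0.
- nest: Blue loading nest, base 170 (x) x 325 (y) x 12 mm, fixed. Origin on the table; +y is the direction to slide the cover. Steel rails (tops 38 mm up) bound a lane 90 mm wide, centred on x = 0. Two brass stop lugs (tops 50 mm up) have faces at y = 125 mm. A blue block behind them (y = 144 to 170 mm, about 70 mm high) holds the leaf spring.
- bed (a joint): Black sprung bed (86 x 245 mm) under the cover; moves straight down: 0 = up (bed top 34 mm, cover's top face 42 mm above the table), 0.010 m = fully down. About 5 N on the cover starts it, 1 N more per mm, about 15 N fully down.
- leaf: Leaf spring: sloping steel strip 56 mm wide with an upturned orange lip facing the incoming cover. Origin on its hinge: nest y = 150 mm, 46 mm up. At rest its lowest line is at nest y = 94 mm, 30.5 mm up; a fully pressed cover still rubs under it. Pushes down with 5 N + 1.5 N per mm of lift. Lip top 52 mm up. A cover pressed down less than 5 mm hits the lip and stops.
- leaf_edge (a point): Lower edge of the orange lip at rest: nest x = 0, y = 83.5 mm, 37.5 mm above the table; from here an inclined steel ramp leads down to the lowest line of the spring.
- home (a point): Point in the nest at x = 0, y = 125 mm (stop face), 34 mm above the table: the cover's front edge comes here (a few mm lower) when it is home.
- plate_a: Rusty square steel plate 80 x 80 x 8 mm lying on a black mat, left of the nest. Leave alone.
- plate_b: Clean square steel plate 80 x 80 x 8 mm on the same mat. Leave alone.
- bolt_a: Bolt standing on its head, 22 mm across, 59 mm tall, between nest and robot. Leave alone.
- bolt_b: Another such bolt between nest and robot. Leave alone.
- bolt_c: Another such bolt beyond the nest. Leave alone.
- can: Blue spray can with red cap, 60 mm across, 170 mm tall, standing right of the nest. Leave alone.
- wrench: Steel wrench lying on the table right of the nest. Leave alone.

How it is judged:
By the outcome, as a careful person would: the job done as asked, in the order asked, and still so for the second after the job is handed in, with the robot touching nothing.
It also fails if it takes over 38 s, if anything falls off the work surface, if the arm or the gripper's body presses on something with over 40 N, if the wrist force passes 120 N, or if a joint passes its speed limit or range.

## Working session

There is one attempt and no reset: what is moved stays moved. The work goes in short steps, Python scripts to look and compute and a tool call to move; the robot and the scene stay as the last step left them, time stands still between calls to the robot, and variables do not carry over. Pictures are saved under pics/ and viewed, at most 10 in all, crops included, and the job is handed in when it is done.

```bash
ls; mkdir -p pics
```

Run:
```python
from plant import r, vision, job, get_state
import cv2, numpy as np
s=get_state(); print(s['time_s'],s['tcp_pos'],s['eef_rot'],s['contact_force'],s['gripper_width'],r.grip_depth)
for n in ("scene","side","wrist"):
    c=vision.capture(n); np.savez(f'/tmp/{n}0.npz',**c); cv2.imwrite(f'pics/{n}0.png',c['frame'][...,::-1])
    print(n,c['fx'],c['cx'],c['cy'],np.round(c['cam_to_world'],3).tolist())
```

```text
pics
plant.py
0.0 [ 6.74520832e-01 -2.76417780e-05  2.25628146e-01] [ 1.79906744e+02 -8.32838217e-03 -9.00077908e+01] [-0.16738561  0.10562465 -0.28687153] 0.0878624856232983 0.0188
scene 388.34457461945794 278.45823092260076 208.59219527487562 [[0.504, 0.57, -0.649, 1.268], [0.864, -0.331, 0.38, -0.346], [0.002, -0.752, -0.659, 0.752], [0.0, 0.0, 0.0, 1.0]]
side 453.8781044732259 274.7496442670705 208.2020450820712 [[-0.993, -0.054, 0.11, 0.444], [-0.122, 0.494, -0.861, 0.957], [-0.008, -0.868, -0.497, 0.599], [0.0, 0.0, 0.0, 1.0]]
wrist 303.9131758434895 275.75306131737966 209.05307452608454 [[-1.0, 0.0, -0.0, 0.675], [0.0, 0.957, 0.292, -0.078], [0.001, 0.292, -0.957, 0.384], [0.0, 0.0, 0.0, 1.0]]
```

View pics/scene0.png

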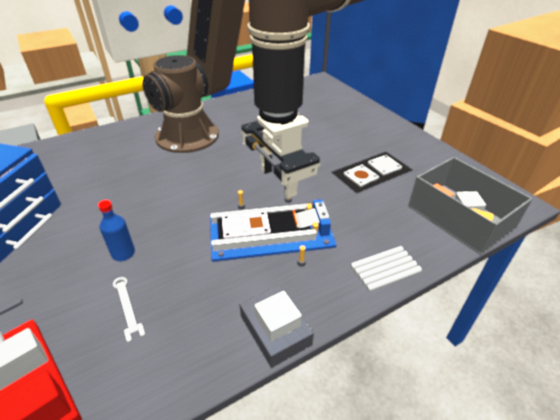

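View pics/wrist0.png

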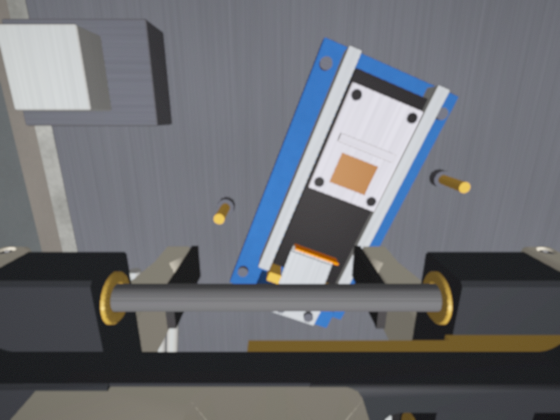

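View pics/side0.png

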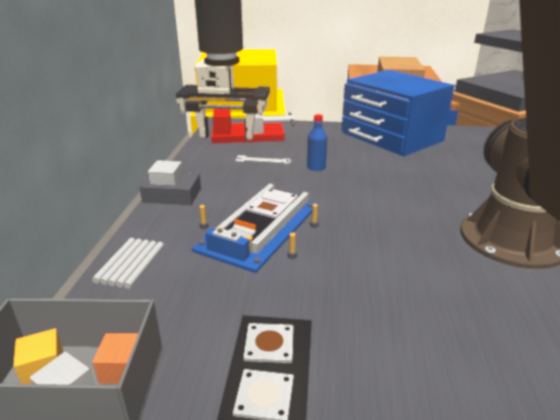

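The wrist view shows the cover with its patch near (354,173), rib near (365,148) and front edge running about (310,190)–(372,212). The lip is at (316,255) and the bolts at (225,210) and (455,183). The lane runs down-left, and the scene and side views agree. Next I'll segment the patch, lip, cover and blue base, then cast rays.

Create h.py:
```python
import numpy as np, cv2
def load(n): return dict(np.load(f'/tmp/{n}.npz'))
def ray(c,p):
    T=c['cam_to_world']; p=np.atleast_2d(p).astype(float)
    d=np.c_[(p[:,0]-c['cx'])/c['fx'],(p[:,1]-c['cy'])/c['fy'],np.ones(len(p))]@T[:3,:3].T
    return T[:3,3],d
def plane(c,p,z):
    o,d=ray(c,p); return o+d*((z-o[2])/d[:,2])[:,None]
def tri(c1,p1,c2,p2):
    o1,d1=ray(c1,p1);o2,d2=ray(c2,p2);A=np.c_[d1[0],-d2[0]]
    t=np.linalg.lstsq(A,o2-o1,rcond=None)[0];a=o1+t[0]*d1[0];b=o2+t[1]*d2[0]
    return (a+b)/2,np.linalg.norm(a-b)
def comps(c,lo,hi,amin=15):
    h=cv2.cvtColor(c['frame'],cv2.COLOR_RGB2HSV);m=cv2.inRange(h,lo,hi)
    n,l,s,ce=cv2.connectedComponentsWithStats(m)
    return l,[(i,s[i],ce[i]) for i in range(1,n) if s[i,4]>=amin]
```

Run:
```python
from h import *
for n in('wrist0','scene0','side0'):
    c=load(n); l,cs=comps(c,(3,110,90),(22,255,255))
    print(n)
    for i,s,ce in cs: print(s.tolist(),ce.round(1), np.median(c['frame'][l==i],0))
c=load('wrist0')
z=c['z_map']
for p in [(385,125),(340,190),(354,173),(365,148),(400,150),(335,225),(316,255),(300,160),(437,115),(305,265)]:
    zz=z[p[1],p[0]];o,d=ray(c,p);print(p,(o+d[0]*zz).round(4),c['frame'][p[1],p[0]])
f=c['frame'][20:330,200:480,::-1]; cv2.imwrite('pics/crop.png',cv2.resize(f,None,fx=1.9,fy=1.9,interpolation=cv2.INTER_CUBIC))
```

```text
wrist0
[332, 155, 44, 38, 1019] [353.2 173.5] [198. 147.  99.]
[439, 176, 31, 17, 237] [453.3 183. ] [126.  98.  44.]
[214, 204, 15, 20, 135] [221.8 212.7] [131. 105.  57.]
[295, 243, 45, 24, 294] [317.1 253.9] [156.  84.  34.]
[267, 264, 14, 21, 147] [274.  272.7] [145. 115.  59.]
[99, 272, 30, 53, 774] [110.5 298.3] [121.  98.  48.]
[424, 272, 30, 53, 733] [441.4 298.2] [107.  86.  43.]
[248, 335, 312, 17, 3922] [416.1 344.3] [113.  90.  41.]
[403, 413, 11, 7, 60] [407.4 416.6] [96.  76.5 36. ]
scene0
[75, 0, 18, 50, 143] [83.7 23.8] [178. 142.  95.]
[84, 0, 28, 83, 316] [96.7 39.7] [176. 141.  94.]
[237, 2, 14, 43, 376] [244.2  25.6] [159. 112.  67.]
[441, 12, 119, 198, 15037] [514.9 106.7] [138.  96.  58.]
[307, 16, 4, 7, 20] [309.   19.1] [146. 103.  64.]
[18, 29, 67, 54, 2582] [50.8 55.1] [153. 107.  64.]
[140, 55, 25, 33, 231] [147.5  65.4] [163. 131.  87.]
[232, 57, 3, 14, 20] [232.6  64.3] [138.5 108.5  35.5]
[0, 65, 5, 25, 90] [ 1.5 79.1] [146.5 103.5  63. ]
[98, 95, 24, 24, 125] [113.  105.3] [170. 136.  89.]
[62, 100, 35, 32, 707] [ 79.1 115.7] [250. 211. 129.]
[252, 134,
[... 1204 characters left out ...]
 5, 20] [249.6 237.4] [230.5 184.  101. ]
[13, 328, 49, 56, 733] [ 34.6 359.3] [209. 157.  62.]
[256, 331, 27, 20, 397] [268.8 340.4] [154.  94.  54.]
[93, 333, 45, 51, 1564] [112.8 356.1] [247. 159.  95.]
(385, 125) [ 0.5566 -0.0694  0.0439] [221 220 227]
(340, 190) [0.6    0.0032 0.0407] [223 222 229]
(354, 173) [ 0.5855 -0.0168  0.0417] [198 146  98]
(365, 148) [ 0.6745 -0.0783  0.3837] [221 219 227]
(400, 150) [ 0.5363 -0.0425  0.0416] [223 222 230]
(335, 225) [0.6022 0.0483 0.0351] [66 64 66]
(316, 255) [0.6258 0.0817 0.0491] [211 135  36]
(300, 160) [ 0.6457 -0.029   0.0233] [104 110 126]
(437, 115) [ 0.4893 -0.0798  0.0188] [153 155 161]
(305, 265) [0.6373 0.1018 0.0361] [214 217 221]
```

View pics/crop.png

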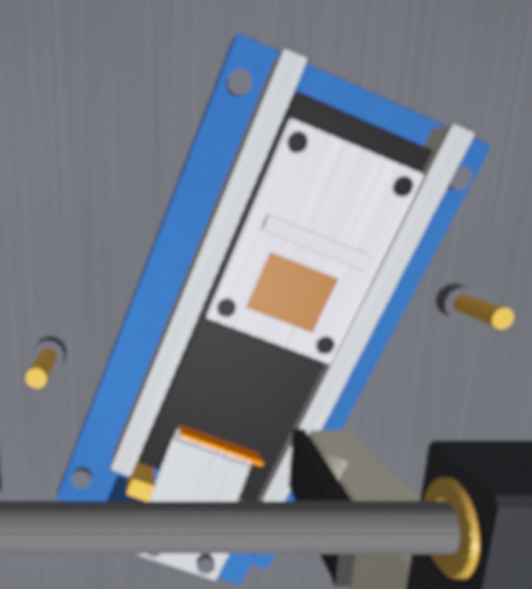

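The crop shows the cover's corners at about (291,118), (426,172), (330,364), (207,318). The rib is at y≈240 and the lip runs (180,430)–(262,463). The rails are greyer than the cover, so a brightness mask should separate them.

Run:
```python
from h import *
c=load('wrist0')
g=cv2.cvtColor(c['frame'],cv2.COLOR_RGB2HSV)
mask=cv2.inRange(c['frame'],(205,203,208),(255,255,255))
for i,s,ce in comps(c,(3,110,90),(22,255,255))[1][:1]:
    l=comps(c,(3,110,90),(22,255,255))[0]; mask[l==i]=255
mask=cv2.morphologyEx(mask,cv2.MORPH_OPEN,np.ones((3,3)))
n,l,s,ce=cv2.connectedComponentsWithStats(mask)
k=l[125,385]; print('comp',s[k],ce[k])
ct=max(cv2.findContours((l==k).astype(np.uint8),0,cv2.CHAIN_APPROX_NONE)[0],key=cv2.contourArea)[:,0]
hull=cv2.convexHull(ct)[:,0]
W=plane(c,ct,0.042)[:,:2]
rc=cv2.minAreaRect((W*1000).astype(np.float32)); print('cover rect mm',rc)
print(cv2.boxPoints(rc).round(1).tolist())
# corners by eye
P=np.array([(291,118),(426,172),(330,364),(207,318)])/1.9+[200,20]
Q=plane(c,P,.042)[:,:2]*1000;print('eye corners',Q.round(1).tolist(),'len',np.linalg.norm(Q-np.roll(Q,-1,0),axis=1).round(1),'c',Q.mean(0))
d=Q[2]+Q[3]-Q[0]-Q[1];print('dir',np.degrees(np.arctan2(d[1],d[0])))
# rails' outer edges by eye: left rail inner top line, at 38 mm
P=np.array([(307,60),(137,478),(283,48),(112,470)])/1.9+[200,20]
R=plane(c,P,.038)[:,:2]*1000
for a,b in((0,1),(2,3)): v=R[b]-R[a];print('rail dir',np.degrees(np.arctan2(v[1],v[0])),np.linalg.norm(v))
# two-view heights
sc,sd=load('scene0'),load('side0')
print('patch',tri(c,(353.2,173.5),sc,(255.7,222.0)),tri(c,(353.2,173.5),sd,(267.1,205.8)))
print('lip',tri(c,(317.1,253.9),sc,(294.1,216.5)),tri(c,(317.1,253.9),sd,(245,223.5)))
print('bolts top', plane(c,[(467,186),(219,219)],.059)[:,:2])
print('patch on plane',plane(c,[(353.2,173.5)],.042),'lip on .045',plane(c,[(317.1,253.9)],.045))
```

```text
comp [ 315   87  107  120 6109] [367.43738746 141.74971354]
cover rect mm ((576.565673828125, -42.04640197753906), (118.17106628417969, 82.67052459716797), 69.15599822998047)
[[516.9000244140625, -82.5999984741211], [594.2000122070312, -112.0], [636.2000122070312, -1.5], [559.0, 27.899999618530273]]
eye corners [[593.6, -112.5], [515.5, -84.3], [559.0, 29.0], [636.2, -0.2]] len [ 83.1 121.3  82.6 120.1] c [576.07698071 -41.96880887]
dir 69.14041428304331
rail dir 69.78232775649226 268.5234133201817
rail dir 69.13297774018464 269.54407928056315
patch (array([ 0.58677617, -0.01687876,  0.04366497]), np.float64(0.0006510079722859166)) (array([ 0.5869639 , -0.01634002,  0.04274906]), np.float64(0.0006189407062472198))
lip (array([0.62451318, 0.07990385, 0.04907877]), np.float64(0.0006469135910152264)) (array([0.62484617, 0.08082978, 0.04807284]), np.float64(0.0009246545569365853))
bolts top [[ 0.46553642 -0.00555144]
 [ 0.73839527  0.03241989]]
patch on plane [[ 0.58646187 -0.01627105  0.042     ]] lip on .045 [[0.62393419 0.08219007 0.045     ]]
```

Cover: 118–121 × 83 mm, centre (0.5765, -0.042), lane direction 69.2°, top at 42–43 mm from two views. All of that fits the given sizes. I'll press at cover y ≈ -24 mm with shut fingers, tool turned +20.8° so they bear squarely on the rib. First I move above it and check the can.

The manual's scale: shifts go in shares of 50 cm and turns go in shares of 120 degrees. Converting my numbers, 0.107 m / 0.5 = 0.214, 0.1 m / 0.5 = 0.2, 20.8 degrees / 120 = 0.1733.

Call:
drive_effector([
  {"tx":0.02, "ty":0.03, "tz":0.02, "wz":0.025},
  {"tx":0.04, "ty":0.07, "tz":0.06, "wz":0.0667},
  {"tx":0.07, "ty":0.12, "tz":0.11, "wz":0.1083},
  {"tx":0.1, "ty":0.17, "tz":0.16, "wz":0.15},
  {"tx":0.12, "ty":0.2, "tz":0.2, "wz":0.1733},
  {"tx":0.1288, "ty":0.214, "tz":0.214, "wz":0.1733},
  {"tx":0.1288, "ty":0.214, "tz":0.214, "wz":0.1733},
  {"tx":0.1288, "ty":0.214, "tz":0.214, "wz":0.1733},
], jaw=0, squeeze=20)

```text
time_s: 0.82
tcp_pos: [0.5689, -0.0645, 0.1203]
eef_rot: [-179.9, -0.0, -110.7]
contact_force: [0.2, 0.4, 0.3]
gripper_width: 0.04
gripper_force: 0.0
```

Run:
```python
from plant import r, vision, job, get_state
from h import *
c=load('scene0');print('can',plane(c,[(118,235)],.085))
s=get_state();print(s['eef_rot'],s['contact_force'])
u=np.array([np.cos(np.radians(69.2)),np.sin(np.radians(69.2))]);n=np.array([u[1],-u[0]])
d=s['tcp_pos'][:2]-np.array([.5765,-.042]);print('cover y',d@u,'x',d@n)
sd=load('side0')
# nest along-lane references relative to cover centre
for nm,p in(('lip',[.6247,.0804]),('bolt c',[.738,.032])):
    d=np.array(p)-[.5765,-.042];print(nm,d@u,d@n)
cw=load('wrist0')
P=np.array([(240,35),(490,145)])/1.9+[200,20];B=plane(cw,P,.012)[:,:2]
d=B.mean(0)-[.5765,-.042];print('base rear',d@u,d@n,np.linalg.norm(B[1]-B[0]))
c=vision.capture('wrist');np.savez('/tmp/wrist1.npz',**c);cv2.imwrite('pics/w1.png',c['frame'][...,::-1])
```

```text
can [[ 0.49989739 -0.34560101  0.085     ]]
[-1.79946137e+02 -2.89600912e-03 -1.10707913e+02] [0.2307413  0.37609853 0.26423668]
cover y -0.02369723541117882 x 0.0008591889641403433
lip 0.1315388183789444 0.0015935054035319553
bolt c 0.1265268744822192 0.12469643151975418
base rear -0.09449012491132686 -0.0009075591659661559 0.16511249001487016
```

View pics/w1.png

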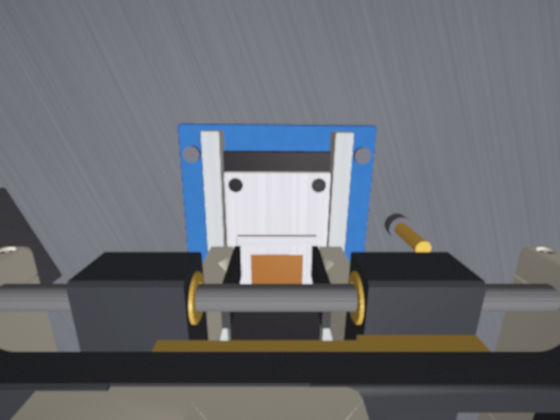

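The view shows the lane square to the tool: rails at columns 213 and 342, cover centred on column 277, matching the fingers. Descending next: fast at first, slow near contact.

Scaled: 0.072 m / 0.5 = 0.144, 0.07 m / 0.5 = 0.14.

Call:
drive_effector([
  {"tz":0.03},
  {"tz":0.07},
  {"tz":0.11},
  {"tz":0.13},
  {"tz":0.14},
  {"tz":0.144},
])

```text
time_s: 1.37
tcp_pos: [0.5687, -0.0641, 0.0474]
eef_rot: [180.0, -0.0, -110.7]
contact_force: [0.4, -0.1, 0.2]
gripper_width: 0.0009
gripper_force: 0.0
```

Call:
drive_effector([
  {"tz":0.002},
  {"tz":0.004},
  {"tz":0.006},
  {"tz":0.008},
  {"tz":0.01},
  {"tz":0.012},
  {"tz":0.014},
  {"tz":0.016},
  {"tz":0.018},
  {"tz":0.02},
])

```text
time_s: 2.2
tcp_pos: [0.5682, -0.0644, 0.0383]
eef_rot: [-180.0, 0.0, -110.8]
contact_force: [-2.4, 0.6, 8.6]
gripper_width: 0.0004
gripper_force: 4.2
```

Call:
drive_effector([
  {"tz":0.002},
  {"tz":0.004},
  {"tz":0.006},
  {"tz":0.008},
  {"tz":0.01},
  {"tz":0.012},
  {"tz":0.014},
  {"tz":0.016},
  {"tz":0.016},
])

```text
time_s: 2.95
tcp_pos: [0.5693, -0.0646, 0.0322]
eef_rot: [-179.8, 0.0, -110.7]
contact_force: [-5.0, -0.1, 21.7]
gripper_width: 0.0007
gripper_force: 10.8
```

Scaled: -0.02 m / 0.5 = -0.04, -0.017 m / 0.5 = -0.034.

Call:
drive_effector([
  {"tz":0.002},
  {"tz":0.004},
  {"tx":-0.004, "tz":0.004},
  {"tx":-0.008, "tz":0.004},
  {"tx":-0.012, "tz":0.004},
  {"tx":-0.016, "tz":0.004},
  {"tx":-0.022, "tz":0.004},
  {"tx":-0.028, "tz":0.004},
  {"tx":-0.034, "tz":0.004},
  {"tx":-0.04, "tz":0.004},
])

```text
time_s: 3.78
tcp_pos: [0.5785, -0.0468, 0.0321]
eef_rot: [-179.6, 0.1, -110.7]
contact_force: [-2.7, -6.1, 31.2]
gripper_width: 0.0003
gripper_force: 15.3
```

Create m.py:
```python
from plant import r, vision, job, get_state
from h import *
import sys
s=get_state();a=np.radians(69.2);u=np.array([np.cos(a),np.sin(a)]);n=np.array([u[1],-u[0]])
d=s['tcp_pos'][:2]-np.array([.5765,-.042]);F=s['contact_force']
print('tip y %.4f x %.4f z %.4f | F along %.1f side %.1f up %.1f'%(d@u,d@n,s['tcp_pos'][2],F[:2]@u,F[:2]@n,F[2]))
if len(sys.argv)>1:
    for v in('scene','side'):
        c=vision.capture(v);np.savez(f'/tmp/{v}_{sys.argv[1]}.npz',**c)
        for i,q,ce in comps(c,(3,110,90),(22,255,255))[1]:
            W=plane(c,[ce],.035)[0,:2]-[.5765,-.042]
            if abs(W@n)<.03 and -.02<W@u<.16: print(v,q.tolist(),ce.round(1),'y %.4f x %.4f'%(W@u,W@n))
```

```bash
python3 m.py a
```

```text
tip y -0.0037 x 0.0036 z 0.0321 | F along -6.6 side -0.4 up 31.2
scene [292, 210, 5, 16, 34] [294.2 217.3] y 0.1338 x -0.0102
scene [262, 220, 8, 10, 67] [265.8 224.6] y 0.0529 x 0.0061
side [254, 209, 17, 8, 78] [261.8 212.6] y 0.0517 x 0.0028
side [234, 219, 22, 11, 128] [245.1 223.5] y 0.1145 x 0.0131
```

Scaled: -0.04 m / 0.5 = -0.08, 0.001 m / 0.5 = 0.002.

Call:
drive_effector([
  {"tx":-0.006},
  {"tx":-0.012},
  {"tx":-0.02, "ty":0.001},
  {"tx":-0.028, "ty":0.001},
  {"tx":-0.036, "ty":0.002},
  {"tx":-0.044, "ty":0.002},
  {"tx":-0.052, "ty":0.002},
  {"tx":-0.06, "ty":0.002},
  {"tx":-0.068, "ty":0.002},
  {"tx":-0.074, "ty":0.002},
  {"tx":-0.078, "ty":0.002},
  {"tx":-0.08, "ty":0.002},
])

```text
time_s: 4.88
tcp_pos: [0.5921, -0.0086, 0.0321]
eef_rot: [-179.6, 0.1, -110.7]
contact_force: [-2.9, -6.9, 29.9]
gripper_width: 0.0008
gripper_force: 14.6
```

```bash
python3 m.py b
```

Run:
```python
from h import *
for v,(x,y) in(('scene',(180,180)),('side',(180,170))):
    f=load(v+'_b')['frame'][y:y+90,x:x+160,::-1];cv2.imwrite(f'pics/{v}_b.png',cv2.resize(f,None,fx=4,fy=4,interpolation=cv2.INTER_CUBIC))
cv2.imwrite('pics/b.png',np.vstack([cv2.resize(cv2.imread(f'pics/{v}_b.png'),(520,292)) for v in('scene','side')]))
```

```text
tip y 0.0368 x 0.0028 z 0.0321 | F along -7.5 side -0.2 up 29.9
scene [292, 210, 5, 16, 34] [294.2 217.3] y 0.1338 x -0.0102
scene [280, 218, 5, 10, 44] [281.8 222.9] y 0.0963 x 0.0063
side [234, 217, 29, 12, 192] [249.1 222.2] y 0.1050 x 0.0077
```

View pics/b.png

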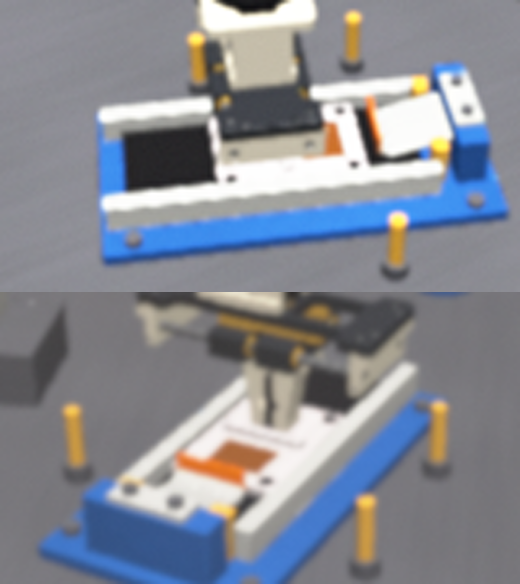

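Both views show the cover flat and sunk, its front edge about 12 mm short of the orange lip, and the fingertips behind the rib. Continuing under the spring with slightly more pressure.

Scaled: -0.023 m / 0.5 = -0.046, -0.021 m / 0.5 = -0.042.

Call:
drive_effector([
  {"tx":-0.002, "tz":0.002},
  {"tx":-0.006, "tz":0.002},
  {"tx":-0.01, "tz":0.002},
  {"tx":-0.014, "tz":0.002},
  {"tx":-0.018, "tz":0.002},
  {"tx":-0.022, "tz":0.002},
  {"tx":-0.026, "tz":0.002},
  {"tx":-0.03, "tz":0.002},
  {"tx":-0.034, "tz":0.002},
  {"tx":-0.038, "tz":0.002},
  {"tx":-0.042, "tz":0.002},
  {"tx":-0.046, "tz":0.002},
])

```text
time_s: 5.98
tcp_pos: [0.6002, 0.0116, 0.032]
eef_rot: [-179.6, 0.0, -110.6]
contact_force: [-3.1, -17.3, 35.9]
gripper_width: 0.0001
gripper_force: 18.1
```

```bash
python3 m.py c
```

```text
tip y 0.0585 x 0.0031 z 0.0320 | F along -17.3 side 3.2 up 35.9
scene [289, 217, 4, 10, 29] [290.1 222.4] y 0.1189 x 0.0080
side [235, 220, 24, 9, 121] [246.7 223.9] y 0.1139 x 0.0090
```

Scaled: -0.022 m / 0.5 = -0.044, -0.02 m / 0.5 = -0.04.

Call:
drive_effector([
  {"tx":-0.004},
  {"tx":-0.008},
  {"tx":-0.012},
  {"tx":-0.016},
  {"tx":-0.02},
  {"tx":-0.024},
  {"tx":-0.028},
  {"tx":-0.032},
  {"tx":-0.036},
  {"tx":-0.04},
  {"tx":-0.044},
  {"tx":-0.044},
])

```text
time_s: 7.08
tcp_pos: [0.6079, 0.0327, 0.032]
eef_rot: [-179.6, 0.1, -110.7]
contact_force: [-4.9, -9.8, 35.0]
gripper_width: 0.0006
gripper_force: 21.6
```

```bash
python3 m.py d
```

Run:
```python
from h import *
o=[]
for v,(x,y) in(('scene',(200,180)),('side',(180,170))):
    f=load(v+'_d')['frame'][y:y+90,x:x+160,::-1];o.append(cv2.resize(f,(520,292),interpolation=cv2.INTER_CUBIC))
cv2.imwrite('pics/d.png',np.vstack(o))
```

```text
tip y 0.0809 x 0.0028 z 0.0320 | F along -10.9 side -1.1 up 35.0
side [234, 219, 22, 10, 88] [244.5 223.6] y 0.1153 x 0.0141
```

View pics/d.png

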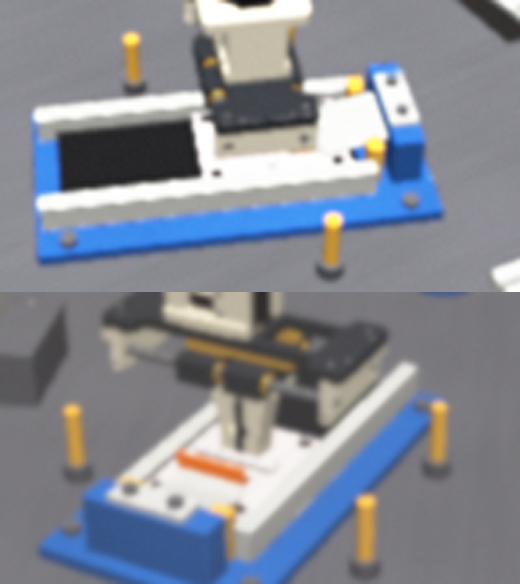

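The cover is well under the leaf and the gripper is clear of the lip. The front corner hole is close to the brass lugs, with about 10 mm left. Pushing on to the stop, slowly.

Scaled: -0.008 m / 0.5 = -0.016, -0.007 m / 0.5 = -0.014.

Call:
drive_effector([
  {"tx":-0.002},
  {"tx":-0.004},
  {"tx":-0.006},
  {"tx":-0.008},
  {"tx":-0.01},
  {"tx":-0.012},
  {"tx":-0.014},
  {"tx":-0.016},
  {"tx":-0.016},
])

```text
time_s: 7.93
tcp_pos: [0.6106, 0.04, 0.032]
eef_rot: [-179.6, 0.1, -110.7]
contact_force: [-4.5, -10.3, 35.7]
gripper_width: 0.0004
gripper_force: 21.5
```

```bash
python3 m.py
```

```text
tip y 0.0888 x 0.0027 z 0.0320 | F along -11.2 side -0.5 up 35.7
```

Call:
drive_effector([
  {"tx":-0.002},
  {"tx":-0.004},
  {"tx":-0.006},
  {"tx":-0.006},
])

```text
time_s: 8.27
tcp_pos: [0.6116, 0.0429, 0.032]
eef_rot: [-179.6, 0.1, -110.7]
contact_force: [-4.5, -10.2, 34.7]
gripper_width: 0.0003
gripper_force: 21.5
```

```bash
python3 m.py
```

```text
tip y 0.0918 x 0.0027 z 0.0320 | F along -11.1 side -0.6 up 34.7
```

Scaled: -0.004 m / 0.5 = -0.008, -0.003 m / 0.5 = -0.006.

Call:
drive_effector([
  {"tx":-0.002},
  {"tx":-0.004},
  {"tx":-0.006},
  {"tx":-0.008},
  {"tx":-0.008},
])

```text
time_s: 8.68
tcp_pos: [0.6123, 0.0451, 0.032]
eef_rot: [-179.7, -0.1, -110.7]
contact_force: [-4.6, -17.7, 36.0]
gripper_width: 0.0001
gripper_force: 22.9
```

```bash
python3 m.py e
```

Run:
```python
from h import *
o=[]
for v,(x,y) in(('scene',(230,180)),('side',(200,180))):
    f=load(v+'_e')['frame'][y:y+65,x:x+115,::-1];o.append(cv2.resize(f,(530,300),interpolation=cv2.INTER_CUBIC))
cv2.imwrite('pics/e.png',np.vstack(o))
```

```text
tip y 0.0941 x 0.0025 z 0.0320 | F along -18.1 side 2.0 up 36.0
side [234, 219, 21, 10, 80] [244.3 223.8] y 0.1161 x 0.0142
```

View pics/e.png

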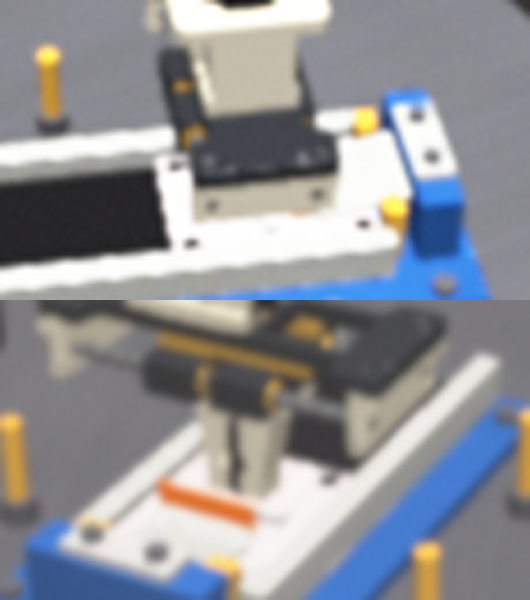

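Force is rising with the front at the lugs. Pushing a bit more to seat it on both.

Scaled: -0.003 m / 0.5 = -0.006, -0.002 m / 0.5 = -0.004.

Call:
drive_effector([
  {"tx":-0.002},
  {"tx":-0.004},
  {"tx":-0.006},
  {"tx":-0.006},
])

```text
time_s: 9.12
tcp_pos: [0.6121, 0.0456, 0.0319]
eef_rot: [-179.8, -0.3, -110.7]
contact_force: [-6.3, -27.3, 40.4]
gripper_width: 0.0003
gripper_force: 25.4
```

```bash
python3 m.py
```

```text
tip y 0.0945 x 0.0021 z 0.0319 | F along -27.8 side 3.8 up 40.4
```

Call:
drive_effector([
  {"tx":-0.002},
  {"tx":-0.004},
  {"tx":-0.006},
  {"tx":-0.006},
])

```text
time_s: 9.45
tcp_pos: [0.612, 0.0459, 0.0319]
eef_rot: [-179.8, -0.5, -110.7]
contact_force: [-7.0, -38.2, 43.8]
gripper_width: 0.0003
gripper_force: 30.4
```

```bash
python3 m.py f
```

```text
tip y 0.0948 x 0.0020 z 0.0319 | F along -38.2 side 7.0 up 43.8
side [234, 219, 21, 10, 84] [244.5 223.8] y 0.1159 x 0.0138
```

Solid stop: 38 N along the lane with no motion, so it's home. Next I'll ease off the push (not the pressing) before lifting.

Scaled: 0.007 m / 0.5 = 0.014, 0.005 m / 0.5 = 0.01.

Call:
drive_effector([
  {"tx":0.002},
  {"tx":0.006},
  {"tx":0.01},
  {"tx":0.014},
  {"tx":0.014},
])

```text
time_s: 9.97
tcp_pos: [0.6121, 0.0455, 0.032]
eef_rot: [-179.6, 0.1, -110.7]
contact_force: [-5.8, -10.1, 35.1]
gripper_width: 0.0004
gripper_force: 25.2
```

```bash
python3 m.py
```

```text
tip y 0.0944 x 0.0022 z 0.0320 | F along -11.5 side -1.8 up 35.1
```

Scaled: 0.002 m / 0.5 = 0.004, 0.001 m / 0.5 = 0.002.

Call:
drive_effector([
  {"tx":0.002},
  {"tx":0.004},
  {"tx":0.004},
])

```text
time_s: 10.22
tcp_pos: [0.6121, 0.0453, 0.032]
eef_rot: [-179.6, 0.2, -110.7]
contact_force: [-5.7, -2.1, 35.0]
gripper_width: 0.0005
gripper_force: 24.0
```

```bash
python3 m.py
```

```text
tip y 0.0943 x 0.0022 z 0.0320 | F along -4.0 side -4.6 up 35.0
```

Call:
drive_effector([
  {"tz":-0.002},
  {"tz":-0.004},
  {"tz":-0.006},
  {"tz":-0.008},
  {"tz":-0.01},
  {"tz":-0.012},
  {"tz":-0.014},
  {"tz":-0.014},
])

```text
time_s: 10.88
tcp_pos: [0.6089, 0.0454, 0.0338]
eef_rot: [-180.0, 0.0, -110.8]
contact_force: [1.2, -0.8, 3.9]
gripper_width: 0.0005
gripper_force: 1.9
```

```bash
python3 m.py
```

```text
tip y 0.0932 x -0.0008 z 0.0338 | F along -0.4 side 1.4 up 3.9
```

Scaled: -0.14 m / 0.5 = -0.28, -0.13 m / 0.5 = -0.26.

Call:
drive_effector([
  {"tz":-0.002},
  {"tz":-0.004},
  {"tz":-0.008},
  {"tz":-0.016},
  {"tz":-0.03},
  {"tz":-0.06},
  {"tz":-0.1},
  {"tz":-0.16},
  {"tx":0.04, "tz":-0.22},
  {"tx":0.12, "tz":-0.26},
  {"tx":0.2, "tz":-0.28},
  {"tx":0.2, "tz":-0.28},
])

```text
time_s: 11.88
tcp_pos: [0.5718, -0.0519, 0.1772]
eef_rot: [-179.8, 0.1, -110.9]
contact_force: [0.1, 0.5, -0.2]
gripper_width: 0.0007
gripper_force: 0.0
```

```bash
python3 m.py g
```

Run:
```python
from plant import r, vision, job, get_state
from h import *
c=vision.capture('wrist');np.savez('/tmp/wrist2.npz',**c)
o=[]
for v,(x,y) in(('scene',(220,180)),('side',(190,175))):
    f=load(v+'_g')['frame'][y:y+75,x:x+100,::-1];o.append(cv2.resize(f,(400,300),interpolation=cv2.INTER_CUBIC))
cv2.imwrite('pics/g.png',np.vstack([np.hstack(o),cv2.resize(c['frame'][...,::-1],(800,600))[180:480]]))
```

```text
tip y -0.0109 x -0.0008 z 0.1772 | F along 0.5 side -0.1 up -0.2
scene [292, 209, 5, 17, 50] [294.1 218.3] y 0.1327 x -0.0061
side [235, 218, 20, 10, 77] [244.3 222.6] y 0.1117 x 0.0168
```

View pics/g.png

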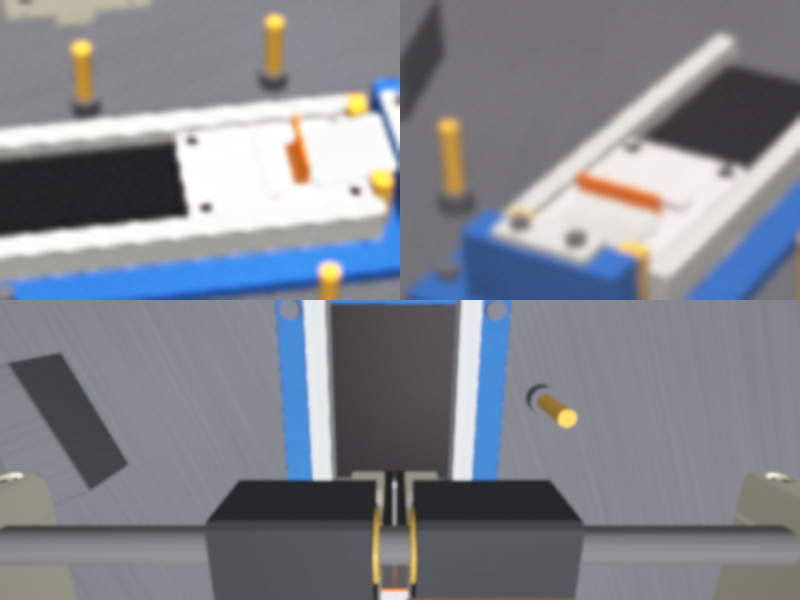

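The cover sits flat under the leaf with its front at the lugs, and the hand is clear. As a numeric check I'll compare the rear-edge position with the stop.

Run:
```python
from h import *
a=np.radians(69.2);u=np.array([np.cos(a),np.sin(a)]);n=np.array([u[1],-u[0]])
S,D=load('scene_g'),load('side_g')
f=lambda w:((w[:2]-[.5765,-.042])@u*1e3,(w[:2]-[.5765,-.042])@n*1e3,w[2]*1e3)
for nm,p in(('rear L',(176,136)),('rear R',(188,218))): print('scene',nm,np.round(f(plane(S,[(220+p[0]/4,180+p[1]/4)],.034)[0]),1))
for nm,p in(('rear L',(642,136)),('rear R',(748,164))): print('side',nm,np.round(f(plane(D,[(190+(p[0]-400)/4,175+p[1]/4)],.034)[0]),1))
w,e=tri(load('scene0'),(315.2,227.1),load('side0'),(249.6,237.4));print('lug',np.round(f(w),1),e)
W=load('wrist2')
for x in(360,430): # rear edge in wrist view, if visible
    pass
```

```text
scene rear L [ 54.2 -37.9  34. ]
scene rear R [51.  42.5 34. ]
side rear L [47.6 37.6 34. ]
side rear R [ 47.7 -37.2  34. ]
lug [171.4  -6.   18.8] 0.05279448899080742
```

Scaled: -0.21 m / 0.5 = -0.42, -0.08 m / 0.5 = -0.16.

Call:
drive_effector([
  {"tx":-0.02, "tz":-0.02},
  {"tx":-0.06, "tz":-0.06},
  {"tx":-0.11, "tz":-0.1},
  {"tx":-0.16, "tz":-0.1},
  {"tx":-0.21, "tz":-0.1},
  {"tx":-0.26, "tz":-0.1},
  {"tx":-0.31, "tz":-0.1},
  {"tx":-0.36, "tz":-0.1},
  {"tx":-0.4, "tz":-0.1},
  {"tx":-0.42, "tz":-0.1},
  {"tx":-0.42, "tz":-0.1},
  {"tx":-0.42, "tz":-0.1},
])

```text
time_s: 13.03
tcp_pos: [0.6474, 0.1494, 0.2229]
eef_rot: [179.9, -0.1, -110.7]
contact_force: [0.0, -0.0, -0.0]
gripper_width: 0.0005
gripper_force: 0.0
```

Run:
```python
from plant import r, vision, job, get_state
from h import *
c=vision.capture('wrist');np.savez('/tmp/wrist3.npz',**c)
cv2.imwrite('pics/w3.png',cv2.resize(c['frame'][40:290,180:380,::-1],None,fx=2.4,fy=2.4,interpolation=cv2.INTER_CUBIC))
```

```text
(no output)
```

View pics/w3.png

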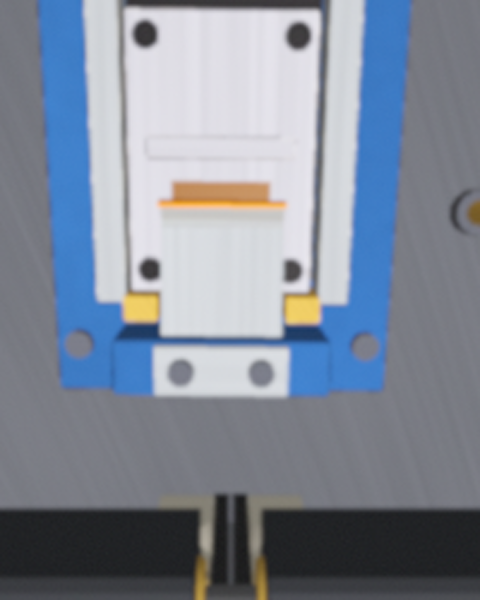

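The view from above shows the cover's front edge at row 292, flush against both brass lugs with no gap. The leaf lies on top and the robot is clear.

```bash
python3 -c "
from plant import r, vision, job, get_state
print(job.close_job())"
```

```text
the job is handed in; nothing more can be done
None
```

The job is handed in, with no verdict shown: the cover was pressed fully down, slid under the leaf spring and pushed to a hard stop, and after release the last picture shows its front edge flush on both brass stops with the hand clear (about 13 s on the robot's clock).

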